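# Seat a lens cell in its three-point mount

### The arm

A 6-joint arm with a two-finger parallel gripper is mounted at the origin on a cart in front of the work surface, level with it; the furniture and walls round the work are solid. World frame = base frame: x ahead of the robot, y to its left, z up, the work surface at z = 0. Lengths are in mm, angles in degrees, forces in N, time in s.
With the tool pointing down it reaches from about 275 to 850 mm from the base axis. Payload 19 kg.
Tool frame: the origin (TCP) lies on the front face of the gripper's body, between the roots of the fingers; the fingertips stand 73 mm ahead of it and the grasp point (between the pads) lies 54 mm ahead of it; z points along the fingers, y is the line along which they close (so a half turn about z gives the same grasp; the last joint's range is limited). The gripper opens to 85 mm and grips with 20 to 120 N. Pads are 22 mm wide; open, the fingers measure 114 mm over their backs; the gripper's body (76 mm by 85 mm) begins 54 mm behind the grasp point. The pads swing forward as they close: fully open they stand 13 mm farther back than shut.
Start: joints at [68.468, 8.623, 82.357, -0, 89.026, -7.678], TCP at [137.693, 558.247, 303.867] pointing down, gripper open.
Joint ranges: [-160.23, 160.23], [-39.13, 120.54], [6.94, 153.29], [-79.49, 259.48], [9.18, 160.14], [-161.06, 161.06]. Speed limits (degrees/s): [108.29, 108.29, 127.2, 172.46, 172.46, 172.46].

### API

Orientations are given as [roll, pitch, yaw] about the fixed x, y, z axes, in that order (R = Rz(yaw) Ry(pitch) Rx(roll)).
In Python, from station import * gives the robot as it stands.
- The arm moves only by the shell command python3 -m creep 'ROWS' [FORCE]. ROWS is text: rows parted by semicolons, each of 5 numbers parted by spaces: the finger opening in cm, from 0 to 8.54, then the shift along the world's x, y, z in cm, then the turn about the world's z in degrees. In form: hand tx ty tz twist; .... A call has exactly 5 rows; each row shifts and turns the commanded pose from where the row before left it; what a row does not reach is not made up. A row lasts 1/12 s, in which the tool goes at most 41.7 mm and 7.16 degrees, less where a joint would pass 70% of its speed; a pose out of reach is approached as far as the arm can. A call with a gripper value outside its range is refused whole. The fingers move at their own pace and stop on an object; FORCE is the grip in N (left out, the last holds). Time passes only in rows, so rows that do not move let the fingers close, or fill a call up. It gives the time, the measured TCP pose, the force, the opening and the grip force at its end, in the units of the state.
- observe(): the state, without advancing time (a new reading comes with each control period).
- camera(name): name is "scene" or "top"; returns a dict with "frame" (420x560x3 uint8, red, green, blue), "intrinsics" (3x3 intrinsics, pixels), "D" ([k1, k2, p1, p2, k3] as OpenCV has them; the pictures are not rectified), "T" (4x4, takes a point from camera to world coordinates). Camera axes: x right, y down, z forward; pixel columns grow to the right and rows downward; lengths in mm; the calibration is good to about 2 mm. A picture is of the moment at which its call begins. There is no depth.
- finish_job(): hands the job in; it is judged then, once.
Trained networks look in a picture, given as the dict that the camera call returned (one of the last four; its "shot" number tells which), for a name from the list of things; names that differ only in an ending like _2 or _b are one class to them, and where a whole thing is asked for, a point or a joint stands for the part that bears it (a point fixed in the world has none). Each returns a list of dicts, best first, with "confidence" (0 to 1); they miss things now and then, are a little off and sometimes report something else, mostly with a low value. They report only what shows in the picture. A call takes as long as a camera call.
- recognise(label, picture): "box" ([left, top, right, bottom] in pixels, round what is visible of it).
The state is a dict: "clock": time; "joint_pos": joint angles; "joint_velocities": joint speeds; "joint_efforts": joint torques, N m; "eef_pos": TCP position; "tool_rot": TCP orientation; "force": force on the tool from outside, world axes, zero at the start; "torque": the same for the moment, N m; "gripper_width": finger opening in mm; "grip_force": force on a finger pad.
Only numpy, scipy, OpenCV 4.12 (cv2) and the standard library are available. Lean on these libraries where they do the work, as an engineer would, in place of code of your own. Each camera call takes 0.05 s, during which the arm holds its last target. There are 200 camera calls.

### The job

Put the lens cell in its three-point mount: use its flange to push the sprung jaw back, lower it onto the pads between the jaw and the two ball studs, ease it back against the studs, and let go. It must end clamped by the jaw, bearing on both studs and pressed down flat on the pads, so that it cannot rock. Treat the optic gently, without banging it or pressing hard, and leave the other things on the bench where they are.

Things in the scene. Friction and masses are not known exactly. Their poses are not given: they have to be found in the camera images.
- lens_center (a point): Lens cell, upright and loose on the bench: black knurled barrel 36 mm in diameter on a silver flange 56 mm in diameter and 8 mm thick; on top a glass lens within a silver rim; 76 mm high, 0.13 to 0.25 kg. This point: on its axis, 38 mm above its underside; z is its axis; it is round, so yaw means nothing. Grip the barrel here or a little higher. Opening fingers can drag it up a little.
- mount_ref (a point): Three-point mount, fixed: dark base plate 160 x 90 x 10 mm with a silver carriage clamped along it. This point: on the base's top, 10 mm above the bench; +x points along the base from ball studs to jaw. The SEAT CENTRE (final lens axis) is at y = 0, x anywhere from -12 to +12 mm, not measured: find it by feel. Three pads, tops 10 mm above this point: lens centre ends 48 mm above it.
- base_stud_end (a point): Middle of the base's top edge at the stud end, 66 mm to -x of mount_ref (same axes). Here two fixed flat-topped 8 mm steel balls touch the seated flange's edge, 35 degrees either side of -x seen from the seat centre; tops 17 mm above the base. A flange held above them (underside 19 to 22 mm above the base) can push the jaw back. Friction can jam it on one stud: feel sideways until both bear.
- base_jaw_end (a point): Middle of its top edge at the jaw end, 94 mm to +x of mount_ref. Black sprung jaw, 30 mm wide, top 26 mm above the base, slides to +x: free, its face is 24.5 mm from the seat centre, pushing 1.2 N plus 0.8 N/mm; lens seated: 3.5 mm back (4 N); end stop: 9.5 mm (8.8 N). 5.5 to 7.5 N clears the studs. It rubs: going down drags up to 6 N; pressing flat on the seated lens's rim takes 8 to 15 N.
- beaker: A small glass beaker, 52 mm wide and 69 mm high, on the bench; origin at the centre of its underside. Leave it alone.
- cup_near: A small glass settling cup on a ring base, 43 mm wide and 47 mm high, on the bench; origin at the centre of its underside. Leave it alone.
- petri: A covered glass petri dish, 94 mm wide and 18 mm high, on the bench; origin at the centre of its underside. Leave it alone.
- bulb: A rubber pipette bulb, 54 x 106 x 56 mm, lying on the bench; origin at the centre of its underside. Leave it alone.

How it is judged:
By the outcome, as a careful person would: the job done as asked, in the order asked, and still so for the second after the job is handed in, with the robot touching nothing.
It also fails if it takes over 70 s, if anything falls off the work surface, if the arm or the gripper's body presses on something with over 40 N, if the wrist force passes 120 N, or if a joint passes its speed limit or range.

## Working session

There is one attempt and no reset: what is moved stays moved. The work goes in short steps, Python scripts to look and compute and a shell command to move; the robot and the scene stay as the last step left them, time stands still between calls to the robot, and variables do not carry over. Pictures are saved under pics/ and viewed, at most 10 in all, crops included, and the job is handed in when it is done.

```bash
mkdir -p pics; python3 - <<'E'
from station import *
import cv2,numpy as np
s=observe();print(s['clock'],s['eef_pos'],s['tool_rot'],s['gripper_width'])
for n in('scene','top'):
    c=camera(n);cv2.imwrite(f'pics/{n}0.png',c['frame'][:,:,::-1])
    print(n,np.round(c['intrinsics'],1).tolist(),c['D'],np.round(c['T'],3).tolist())
    for l in('lens_center','mount_ref','base_stud_end','base_jaw_end','beaker','cup_near','petri','bulb'):
        try:print(l,[(np.round(r['box']).tolist(),round(r['confidence'],2)) for r in recognise(l,c)[:2]])
        except Exception as e:print(l,e)
E
```

```text
0.0 [137.65027656 558.1178969  303.29162614] [-1.79932137e+02 -9.76269073e-03  1.66143872e+02] 85.66775073602449
scene [[381.6, 0.0, 273.4], [0.0, 381.6, 210.0], [0.0, 0.0, 1.0]] [-0.01790898  0.          0.          0.          0.        ] [[-0.768, 0.475, -0.428, 915.54], [0.64, 0.581, -0.503, 698.004], [0.01, -0.66, -0.751, 732.561], [0.0, 0.0, 0.0, 1.0]]
lens_center [([285.0, 162.0, 303.0, 195.0], 0.88)]
mount_ref [([230.0, 222.0, 304.0, 287.0], 0.94)]
base_stud_end [([230.0, 224.0, 303.0, 285.0], 0.88)]
base_jaw_end [([230.0, 223.0, 305.0, 287.0], 0.57)]
beaker [([243.0, 150.0, 260.0, 181.0], 0.58), ([233.0, 224.0, 305.0, 286.0], 0.56)]
cup_near [([325.0, 250.0, 345.0, 272.0], 0.78)]
petri [([384.0, 232.0, 413.0, 248.0], 0.6)]
bulb [([257.0, 137.0, 292.0, 154.0], 0.92), ([282.0, 164.0, 304.0, 192.0], 0.66)]
top [[438.0, 0.0, 281.9], [0.0, 438.0, 210.0], [0.0, 0.0, 1.0]] [0.02609831 0.         0.         0.         0.        ] [[0.026, -0.989, 0.144, 374.933], [-0.999, -0.029, -0.019, 278.966], [0.023, -0.143, -0.989, 1065.846], [0.0, 0.0, 0.0, 1.0]]
lens_center [([301.0, 257.0, 326.0, 276.0], 0.91)]
mount_ref [([240.0, 148.0, 288.0, 218.0], 0.79)]
base_stud_end [([244.0, 150.0, 286.0, 217.0], 0.78)]
base_jaw_end [([238.0, 149.0, 287.0, 219.0], 0.59)]
beaker [([351.0, 229.0, 377.0, 254.0], 0.63)]
cup_near [([202.0, 209.0, 216.0, 230.0], 0.71), ([160.0, 258.0, 202.0, 298.0], 0.58)]
petri [([164.0, 257.0, 199.0, 293.0], 0.71)]
bulb [([359.0, 264.0, 381.0, 306.0], 0.85)]
```

View pics/scene0.png

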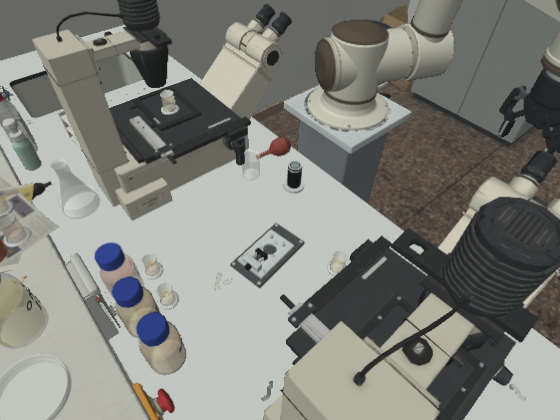

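View pics/top0.png

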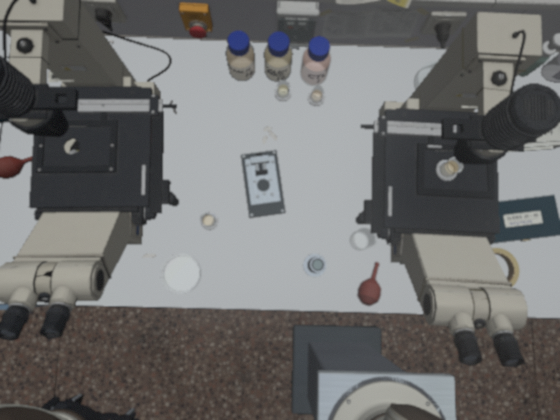

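The scene view shows the mount near (268,253) and the lens cell at (294,176). In the top view the mount is at (263,184), with a small black part (probably the jaw) near (262,168), and the lens at (315,265). I'll zoom in on the mount.

```bash
cat > h.py <<'E'
from station import *
import cv2,numpy as np
def ray(c,uv):
    p=cv2.undistortPoints(np.array([[uv]],float),c['intrinsics'],np.array(c['D']))[0,0]
    T=np.array(c['T']);return T[:3,3],T[:3,:3]@[p[0],p[1],1]
def onz(c,uv,z):
    o,d=ray(c,uv);return (o+d*(z-o[2])/d[2]).round(1)
def proj(c,P):
    T=np.linalg.inv(np.array(c['T']));r=cv2.Rodrigues(T[:3,:3])[0]
    return cv2.projectPoints(np.array(P,float).reshape(-1,1,3),r,T[:3,3],c['intrinsics'],np.array(c['D']))[0][:,0]
E
python3 - <<'E'
from h import *
a=camera('top');b=camera('scene')
A=cv2.resize(a['frame'][140:280,225:335],None,fx=4,fy=4,interpolation=cv2.INTER_CUBIC)
B=cv2.resize(b['frame'][155:295,222:312],None,fx=4,fy=4,interpolation=cv2.INTER_CUBIC)
cv2.imwrite('pics/crop1.png',np.hstack([A,B])[:,:,::-1])
print('corners',[onz(a,p,10) for p in[(242,153),(274,150),(285,215),(252,218)]])
print('lens top',onz(a,(316,265),76),onz(a,(315,265),0))
for l,z in(('lens_center',38),('mount_ref',10)):
  for c in(a,b):
    r=recognise(l,c)[0]['box'];print(l,onz(c,((r[0]+r[2])/2,(r[1]+r[3])/2),z))
E
```

```text
corners [array([668.3, 361. ,  10. ]), array([678.6, 282. ,  10. ]), array([516.6, 250.6,  10. ]), array([506.9, 330.5,  10. ])]
lens top [396.6 179.9  76. ] [398.2 174.7   0. ]
lens_center [398.2 180.2  38. ]
lens_center [408.1 179.5  38. ]
mount_ref [591.5 309.8  10. ]
mount_ref [602.3 307.2  10. ]
```

View pics/crop1.png

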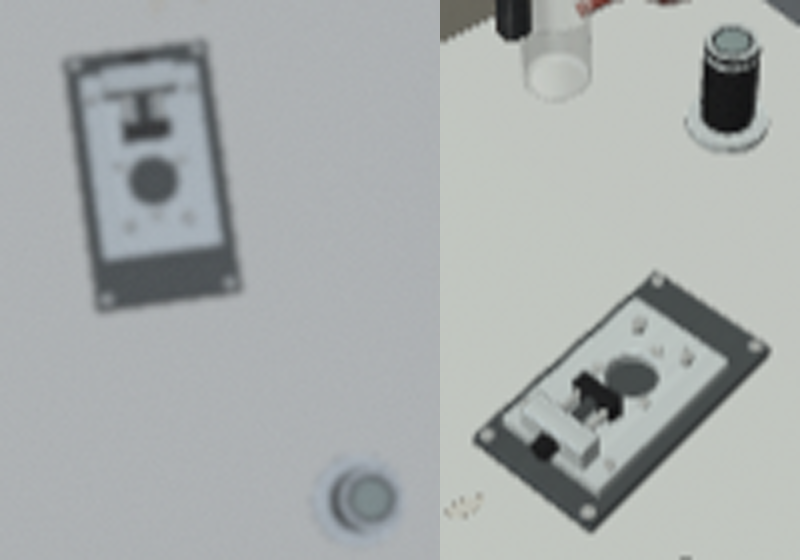

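The zoomed top crop shows the base corners at (65,57), (207,42), (242,290) and (98,312). The studs are at (130,227) and (189,217), the jaw at (147,130) and the seat hole at (153,181). The jaw end points away from the robot, and the lens is clear of its neighbours.

```bash
python3 - <<'E'
from h import *
from scipy.optimize import least_squares
a=camera('top');b=camera('scene')
t=lambda x,y:np.array([225+(x-1.5)/4,140+(y-1.5)/4]); s=lambda x,y:np.array([222+(x-441.5)/4,155+(y-1.5)/4])
# order: stud-end left,right ; jaw-end left,right (left=+y side)
L=np.array([[-66,45,0],[-66,-45,0],[94,45,0],[94,-45,0]],float)
ua=[t(98,312),t(242,290),t(65,57),t(207,42)]; ub=[s(770,348),s(657,272),s(592,527),s(475,437)]
def W(p,P):
    c,n=np.cos(p[2]),np.sin(p[2]);return P@np.array([[c,n,0],[-n,c,0],[0,0,1]])+[p[0],p[1],10]
for nm,use in(('top',[(a,ua)]),('scene',[(b,ub)]),('both',[(a,ua),(b,ub)])):
    r=least_squares(lambda p:np.concatenate([(proj(c,W(p,L))-u).ravel() for c,u in use]),[590,306,0.2])
    print(nm,r.x[:2].round(1),np.degrees(r.x[2]).round(2),r.fun.round(1))
p=r.x
for nm,z,x,y in(('hole top',10,153,181),('stud+',27,130,227),('stud-',27,189,217),('jawfront',36,147,140)):
    q=onz(a,t(x,y),z)[:2]-p[:2];c,n=np.cos(p[2]),np.sin(p[2]);print(nm,(c*q[0]+n*q[1]).round(1),(-n*q[0]+c*q[1]).round(1))
for nm,z,x,y in(('hole sc',10,631,376),('stud sc',27,687,354),('stud sc',27,639,324)):
    q=onz(b,s(x,y),z)[:2]-p[:2];print(nm,(c*q[0]+n*q[1]).round(1),(-n*q[0]+c*q[1]).round(1))
print('lens',onz(a,t(372,498),74),onz(a,t(357,500),8),onz(b,s(734,41),74),onz(b,s(727,130),8))
E
```

```text
top [580.2 304.6] 9.39 [-0.3 -0.   0.4  0.5 -0.3  0.2  0.2 -0.7]
scene [581.7 303.5] 9.86 [ 0.8 -0.2 -0.2 -0.5  0.1  0.5 -0.7 -0.1]
both [581. 304.] 9.61 [ 0.  -0.3  0.7  0.1 -0.2 -0.1  0.3 -1.   1.2 -0.1  0.3 -0.5  0.3  0.5
 -0.3 -0.2]
hole top 9.0 1.3
stud+ -20.6 18.9
stud- -19.4 -17.0
jawfront 28.9 1.7
hole sc 5.1 -5.5
stud sc -18.5 16.6
stud sc -16.8 -18.3
lens [398.7 176.   74. ] [398.8 178.2   8. ] [397.9 173.3  74. ] [408.8 183.7   8. ]
```

```bash
python3 -m creep '5.8 1.74 -2.54 -0.5 0; 5.8 1.74 -2.54 -0.5 0; 5.8 1.74 -2.54 -0.5 0; 5.8 1.74 -2.54 -0.5 0; 5.8 1.74 -2.54 -0.5 0' 40
python3 -m creep '5.8 1.74 -2.54 -0.5 0; 5.8 1.74 -2.54 -0.5 0; 5.8 1.74 -2.54 -0.5 0; 5.8 1.74 -2.54 -0.5 0; 5.8 1.74 -2.54 -0.5 0'
python3 -m creep '5.8 1.74 -2.54 -0.5 0; 5.8 1.74 -2.54 -0.5 0; 5.8 1.74 -2.54 -0.5 0; 5.8 1.74 -2.54 -0.5 0; 5.8 1.74 -2.54 -0.5 0'
python3 - <<'E'
from h import *
s=observe();print(s['eef_pos'],s['tool_rot'])
b=camera('scene');a=camera('top')
for l in('lens_center','beaker'):
  for c in(b,a):
    for r in recognise(l,c)[:1]:
      r=r['box'];print(l,r,onz(c,((r[0]+r[2])/2,(r[1]+r[3])/2),38))
cv2.imwrite('pics/s2.png',cv2.resize(b['frame'][80:220,210:360],None,fx=4,fy=4,interpolation=cv2.INTER_CUBIC)[:,:,::-1])
E
```

```text
clock: 1.72
eef_pos: [225.1, 430.0, 278.7]
tool_rot: [180.0, 0.0, 166.2]
force: [1.0, 0.6, 0.7]
gripper_width: 58.1
grip_force: 0.0
clock: 2.13
eef_pos: [312.2, 302.9, 253.8]
tool_rot: [180.0, 0.0, 166.2]
force: [1.1, 0.5, -0.9]
gripper_width: 58.1
grip_force: 0.0
clock: 2.55
eef_pos: [399.3, 175.8, 228.9]
tool_rot: [180.0, 0.0, 166.1]
force: [0.9, 0.5, 0.4]
gripper_width: 58.1
grip_force: 0.0
[399.28623261 175.82223833 228.85633178] [1.79987055e+02 2.80613624e-02 1.66141917e+02]
lens_center [282.9, 162.6, 305.4, 193.5] [406.  181.3  38. ]
beaker [242.3, 148.8, 262.9, 180.6] [458.5  71.4  38. ]
```

View pics/s2.png

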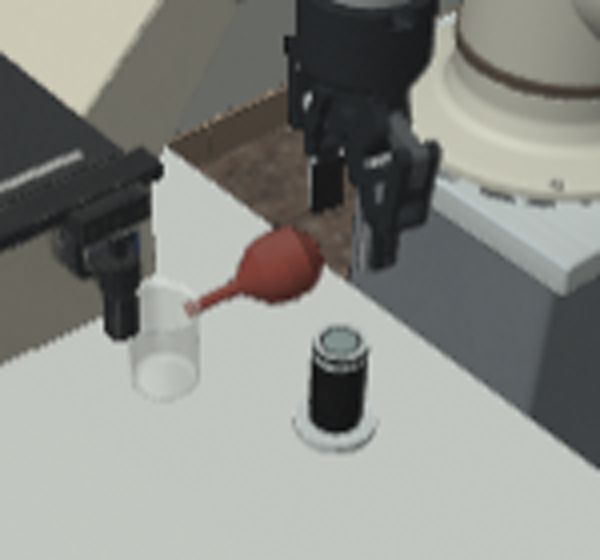

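The scene crop shows the gripper over the lens cell (barrel near (338,385)), with the beaker well clear at (165,345). I'll descend and grip.

```bash
python3 -m creep '5.8 0.05 0.05 -2 0; 5.8 0.05 0.05 -2 0; 5.8 0.05 0.05 -2 0; 5.8 0.05 0.05 -2 0; 5.8 0 0 -2 0'
python3 -m creep '5.8 0 0 -1.5 0; 5.8 0 0 -1.2 0; 5.8 0 0 -0.7 0; 5.8 0 0 0 0; 5 0 0 0 0' 30
python3 -m creep '4.5 0 0 0 0; 4 0 0 0 0; 3.8 0 0 0 0; 3.5 0 0 0 0; 3.2 0 0 0 0' 30
python3 -m creep '3 0 0 0 0; 3 0 0 0 0; 3 0 0 0 0; 3 0 0 0 0; 3 0 0 0 0' 40
python3 - <<'E'
from h import *
b=camera('scene')
cv2.imwrite('pics/s3.png',cv2.resize(b['frame'][120:220,230:340],None,fx=5,fy=5,interpolation=cv2.INTER_CUBIC)[:,:,::-1])
E
```

```text
clock: 3.27
eef_pos: [400.2, 180.3, 128.3]
tool_rot: [180.0, 0.0, 166.3]
force: [0.6, 0.3, -0.7]
gripper_width: 58.0
grip_force: 0.0
clock: 3.68
eef_pos: [400.6, 179.8, 95.3]
tool_rot: [-180.0, 0.0, 166.2]
force: [-0.5, -0.8, 0.1]
gripper_width: 50.3
grip_force: 0.4
clock: 4.1
eef_pos: [401.0, 179.3, 95.6]
tool_rot: [180.0, 0.1, 166.1]
force: [-3.1, -1.5, 9.0]
gripper_width: 35.0
grip_force: 29.0
clock: 4.52
eef_pos: [401.0, 179.3, 95.6]
tool_rot: [180.0, 0.1, 166.1]
force: [-3.5, -1.8, 10.8]
gripper_width: 35.3
grip_force: 38.8
```

View pics/s3.png

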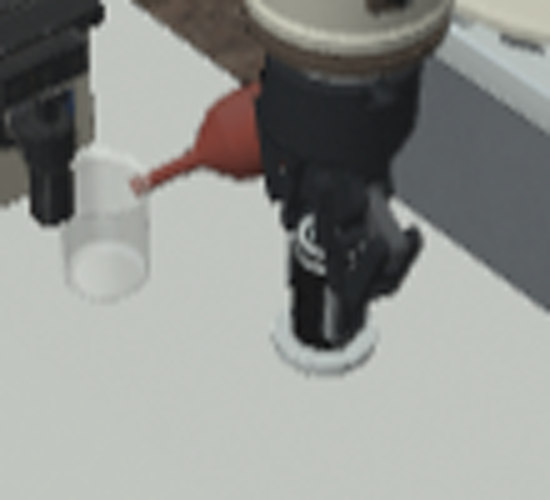

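```bash
python3 -m creep '3 0 0 0.3 0; 3 0 0 0.7 0; 3 0 0 1.5 0; 3 0 0 2 0; 3 0 0 1.5 0' 70
python3 -m creep '3 1.2 0.85 0 2.3; 3 1.8 1.3 0 2.3; 3 2.1 1.5 0 2.4; 3 2.1 1.5 0 2.4; 3 2.1 1.5 0 2.4'
python3 -m creep '3 2.1 1.5 0 2.4; 3 2.1 1.5 0 2.4; 3 1.8 1.2 0 2.4; 3 1.5 1.0 0 2.2; 3 0.9 0.6 0 2.2'
python3 -m creep '3 0 0 0 0; 3 0 0 0 0; 3 0 0 0 0; 3 0 0 0 0; 3 0 0 0 0'
python3 - <<'E'
from h import *
s=observe();print(s['force'],s['torque'])
b=camera('scene');a=camera('top')
print([r['box'] for r in recognise('lens_center',b)[:1]])
A=cv2.resize(a['frame'][120:230,220:310],None,fx=4,fy=4,interpolation=cv2.INTER_CUBIC)
B=cv2.resize(b['frame'][190:300,222:322],None,fx=4,fy=4,interpolation=cv2.INTER_CUBIC)
cv2.imwrite('pics/s4.png',np.hstack([A,B])[:,:,::-1])
E
```

```text
clock: 4.98
eef_pos: [400.7, 179.3, 156.5]
tool_rot: [180.0, 0.0, 166.1]
force: [1.1, -1.1, -1.4]
gripper_width: 34.3
grip_force: 69.9
clock: 5.4
eef_pos: [494.6, 246.6, 155.4]
tool_rot: [180.0, 0.0, 178.1]
force: [-0.2, -0.5, -1.8]
gripper_width: 34.7
grip_force: 70.0
clock: 5.82
eef_pos: [578.9, 304.7, 154.9]
tool_rot: [180.0, 0.0, -170.3]
force: [-0.2, 0.4, -1.6]
gripper_width: 34.7
grip_force: 69.9
clock: 6.23
eef_pos: [577.3, 303.4, 155.3]
tool_rot: [-180.0, 0.0, -170.5]
force: [0.1, 0.4, -2.6]
gripper_width: 34.9
grip_force: 69.9
[ 0.12384054  0.40971721 -2.62534287] [0.0584058  0.03251185 0.02647151]
[[259.8, 211.7, 285.8, 245.0]]
```

View pics/s4.png

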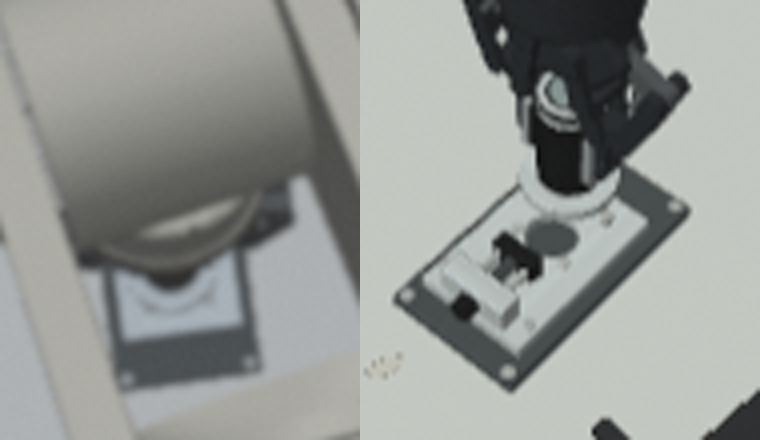

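The scene half shows the flange held above the stud end, centred near (570,187), with the jaw at (517,255) still clear of it. I'll compare its position with the mount.

```bash
python3 - <<'E'
from h import *
b=camera('scene')
p=lambda x,y:(222+(x-361.5)/4,190+(y-1.5)/4)
e=observe()['eef_pos']
for q in(onz(b,p(570,187),64),onz(b,p(565,92),134),onz(b,p(552,238),10)):
    d=q[:2]-[581,304];c,n=np.cos(np.radians(9.6)),np.sin(np.radians(9.6));print(q,(c*d[0]+n*d[1]).round(1),(c*d[1]-n*d[0]).round(1))
E
```

```text
[582.4 310.4  64. ] 2.4 6.1
[579.6 301.8 134. ] -1.7 -1.9
[587.3 300.9  10. ] 5.7 -4.1
```

```bash
python3 -m creep '3 0 0 -0.6 0; 3 0 0 -0.6 0; 3 0 0 -0.6 0; 3 0 0 -0.6 0; 3 0 0 -0.3 0'
python3 -m creep '3 0 0 -0.15 0; 3 0 0 0 0; 3 0 0 0 0; 3 0 0 0 0; 3 0 0 0 0'
python3 -m creep '3 0.1 0.017 0 0; 3 0.1 0.017 0 0; 3 0.1 0.017 0 0; 3 0 0 0 0; 3 0 0 0 0'
```

```text
clock: 6.85
eef_pos: [577.3, 303.6, 126.4]
tool_rot: [-180.0, -0.1, -170.5]
force: [0.2, 0.1, -2.0]
gripper_width: 34.6
grip_force: 69.9
clock: 7.27
eef_pos: [577.8, 303.8, 126.7]
tool_rot: [-180.0, 0.0, -170.5]
force: [-0.5, -0.7, -1.6]
gripper_width: 34.8
grip_force: 69.9
clock: 7.68
eef_pos: [580.8, 304.2, 126.4]
tool_rot: [-180.0, 0.0, -170.5]
force: [-0.0, -0.3, -1.5]
gripper_width: 34.5
grip_force: 69.9
```

```bash
for i in 1; do python3 -m creep '3 0.1 0.017 0 0; 3 0.1 0.017 0 0; 3 0 0 0 0; 3 0 0 0 0; 3 0 0 0 0'; done
python3 -m creep '3 0.1 0.017 0 0; 3 0.1 0.017 0 0; 3 0 0 0 0; 3 0 0 0 0; 3 0 0 0 0'
python3 -m creep '3 0.1 0.017 0 0; 3 0 0 0 0; 3 0 0 0 0; 3 0 0 0 0; 3 0 0 0 0'
```

```text
clock: 8.1
eef_pos: [582.7, 304.6, 126.3]
tool_rot: [-180.0, -0.0, -170.5]
force: [-0.5, -0.1, -2.3]
gripper_width: 34.7
grip_force: 69.9
clock: 8.52
eef_pos: [584.7, 304.9, 126.3]
tool_rot: [-180.0, -0.0, -170.5]
force: [-0.6, -0.3, -1.7]
gripper_width: 34.5
grip_force: 69.9
clock: 8.93
eef_pos: [585.6, 305.1, 126.3]
tool_rot: [-180.0, -0.0, -170.5]
force: [-1.4, -0.0, -1.4]
gripper_width: 34.9
grip_force: 69.9
```

```bash
python3 -m creep '3 0.1 0.017 0 0; 3 0.1 0.017 0 0; 3 0 0 0 0; 3 0 0 0 0; 3 0 0 0 0'
python3 -m creep '3 0.1 0.017 0 0; 3 0.1 0.017 0 0; 3 0 0 0 0; 3 0 0 0 0; 3 0 0 0 0'
```

```text
clock: 9.35
eef_pos: [587.7, 305.4, 126.3]
tool_rot: [-180.0, -0.0, -170.5]
force: [-2.8, -0.9, -0.0]
gripper_width: 34.4
grip_force: 69.9
clock: 9.77
eef_pos: [589.6, 305.8, 126.3]
tool_rot: [-180.0, -0.0, -170.5]
force: [-5.2, -0.8, 0.8]
gripper_width: 34.4
grip_force: 69.9
```

```bash
python3 -m creep '3 0.1 0.017 0 0; 3 0 0 0 0; 3 0 0 0 0; 3 0 0 0 0; 3 0 0 0 0'
python3 -m creep '3 0.1 0.017 0 0; 3 0 0 0 0; 3 0 0 0 0; 3 0 0 0 0; 3 0 0 0 0'
```

```text
clock: 10.18
eef_pos: [590.6, 306.0, 126.3]
tool_rot: [-180.0, -0.0, -170.5]
force: [-5.2, -0.9, 0.8]
gripper_width: 34.2
grip_force: 69.9
clock: 10.6
eef_pos: [591.5, 306.1, 126.3]
tool_rot: [-180.0, -0.0, -170.5]
force: [-6.2, -1.1, 0.7]
gripper_width: 34.9
grip_force: 69.9
```

```bash
python3 -m creep '3 0 0 -0.1 0; 3 0 0 -0.1 0; 3 0 0 -0.1 0; 3 0 0 -0.1 0; 3 0 0 0 0'
python3 -m creep '3 0 0 -0.1 0; 3 0 0 -0.1 0; 3 0 0 0 0; 3 0 0 0 0; 3 0 0 0 0'
```

```text
clock: 11.02
eef_pos: [591.5, 306.1, 122.2]
tool_rot: [-180.0, -0.0, -170.4]
force: [-6.0, -0.9, 1.0]
gripper_width: 34.6
grip_force: 69.9
clock: 11.43
eef_pos: [591.4, 306.1, 120.3]
tool_rot: [-180.0, -0.0, -170.4]
force: [-5.7, -1.3, 0.4]
gripper_width: 34.8
grip_force: 69.9
```

```bash
python3 -m creep '3 0 0 -0.1 0; 3 0 0 -0.1 0; 3 0 0 0 0; 3 0 0 0 0; 3 0 0 0 0'
python3 -m creep '3 0 0 -0.1 0; 3 0 0 0 0; 3 0 0 0 0; 3 0 0 0 0; 3 0 0 0 0'
python3 -m creep '3 0 0 -0.1 0; 3 0 0 0 0; 3 0 0 0 0; 3 0 0 0 0; 3 0 0 0 0'
```

```text
clock: 11.85
eef_pos: [591.5, 306.1, 118.3]
tool_rot: [-180.0, -0.0, -170.5]
force: [-5.8, -1.3, -0.2]
gripper_width: 35.0
grip_force: 69.9
clock: 12.27
eef_pos: [591.5, 306.1, 117.3]
tool_rot: [-180.0, -0.0, -170.5]
force: [-5.9, -1.7, 0.1]
gripper_width: 34.8
grip_force: 69.9
clock: 12.68
eef_pos: [591.5, 306.1, 116.3]
tool_rot: [-180.0, -0.0, -170.4]
force: [-5.9, -1.5, 1.1]
gripper_width: 34.5
grip_force: 69.9
```

```bash
python3 -m creep '3 0 0 -0.05 0; 3 0 0 0 0; 3 0 0 0 0; 3 0 0 0 0; 3 0 0 0 0'
python3 -m creep '3 0 0 -0.05 0; 3 0 0 0 0; 3 0 0 0 0; 3 0 0 0 0; 3 0 0 0 0'
```

```text
clock: 13.1
eef_pos: [591.5, 306.1, 115.8]
tool_rot: [-180.0, -0.0, -170.4]
force: [-6.4, -1.3, 1.5]
gripper_width: 35.1
grip_force: 69.9
clock: 13.52
eef_pos: [591.5, 306.2, 115.8]
tool_rot: [-180.0, -0.0, -170.4]
force: [-7.3, -1.5, 6.2]
gripper_width: 34.5
grip_force: 70.4
```

```bash
python3 -m creep '3 -0.1 -0.017 0.02 0; 3 0 0 0 0; 3 0 0 0 0; 3 0 0 0 0; 3 0 0 0 0'
python3 -m creep '3 -0.1 -0.017 0 0; 3 0 0 0 0; 3 0 0 0 0; 3 0 0 0 0; 3 0 0 0 0'
```

```text
clock: 13.93
eef_pos: [590.7, 306.0, 115.8]
tool_rot: [-180.0, 0.0, -170.5]
force: [-5.9, -0.7, 3.6]
gripper_width: 34.5
grip_force: 70.3
clock: 14.35
eef_pos: [589.8, 305.8, 115.8]
tool_rot: [-180.0, 0.0, -170.5]
force: [-2.9, -0.7, 3.7]
gripper_width: 34.3
grip_force: 70.3
```

```bash
python3 -m creep '3 -0.05 -0.008 0 0; 3 0 0 0 0; 3 0 0 0 0; 3 0 0 0 0; 3 0 0 0 0'
python3 -m creep '3 -0.05 -0.008 0 0; 3 0 0 0 0; 3 0 0 0 0; 3 0 0 0 0; 3 0 0 0 0'
```

```text
clock: 14.77
eef_pos: [589.4, 305.8, 115.7]
tool_rot: [180.0, 0.0, -170.5]
force: [2.2, 0.5, 4.1]
gripper_width: 34.6
grip_force: 70.3
clock: 15.18
eef_pos: [589.1, 305.7, 115.8]
tool_rot: [180.0, 0.1, -170.5]
force: [5.1, 1.3, 3.2]
gripper_width: 34.6
grip_force: 70.0
```

```bash
python3 -m creep '3 -0.008 0.05 0 0; 3 0 0 0 0; 3 0 0 0 0; 3 0 0 0 0; 3 0 0 0 0'
python3 -m creep '3 0.016 -0.1 0 0; 3 0 0 0 0; 3 0 0 0 0; 3 0 0 0 0; 3 0 0 0 0'
```

```text
clock: 15.6
eef_pos: [589.1, 305.8, 115.8]
tool_rot: [-180.0, 0.1, -170.5]
force: [4.8, -1.9, 3.2]
gripper_width: 34.6
grip_force: 70.1
clock: 16.02
eef_pos: [589.0, 305.2, 115.8]
tool_rot: [180.0, 0.0, -170.5]
force: [4.5, 2.3, 3.5]
gripper_width: 34.8
grip_force: 70.2
```

```bash
python3 -m creep '3 0.008 -0.05 0 0; 3 0 0 0 0; 3 0 0 0 0; 3 0 0 0 0; 3 0 0 0 0'
python3 -m creep '3 0.008 -0.05 0 0; 3 0 0 0 0; 3 0 0 0 0; 3 0 0 0 0; 3 0 0 0 0'
```

```text
clock: 16.43
eef_pos: [588.9, 304.9, 115.7]
tool_rot: [180.0, 0.0, -170.5]
force: [4.0, 4.2, 3.8]
gripper_width: 34.5
grip_force: 70.2
clock: 16.85
eef_pos: [588.9, 304.5, 115.8]
tool_rot: [180.0, 0.0, -170.4]
force: [1.8, 4.3, 4.8]
gripper_width: 34.8
grip_force: 70.3
```

```bash
python3 -m creep '3 0.008 -0.05 0 0; 3 0 0 0 0; 3 0 0 0 0; 3 0 0 0 0; 3 0 0 0 0'
python3 -m creep '3 0.008 -0.05 0 0; 3 0 0 0 0; 3 0 0 0 0; 3 0 0 0 0; 3 0 0 0 0'
```

```text
clock: 17.27
eef_pos: [588.8, 304.1, 115.7]
tool_rot: [180.0, -0.0, -170.4]
force: [0.8, 5.7, 5.9]
gripper_width: 34.9
grip_force: 70.4
clock: 17.68
eef_pos: [588.8, 303.6, 115.7]
tool_rot: [180.0, -0.0, -170.4]
force: [-1.2, 5.9, 5.9]
gripper_width: 34.5
grip_force: 70.5
```

```bash
python3 -m creep '3 -0.05 -0.008 0 0; 3 0 0 0 0; 3 0 0 0 0; 3 0 0 0 0; 3 0 0 0 0'
python3 -m creep '3 0.008 -0.05 0 0; 3 0 0 0 0; 3 0 0 0 0; 3 0 0 0 0; 3 0 0 0 0'
```

```text
clock: 18.1
eef_pos: [588.5, 303.5, 115.8]
tool_rot: [180.0, 0.0, -170.4]
force: [1.6, 5.1, 4.9]
gripper_width: 34.6
grip_force: 70.5
clock: 18.52
eef_pos: [588.4, 303.1, 115.7]
tool_rot: [180.0, -0.0, -170.4]
force: [0.9, 5.6, 5.6]
gripper_width: 34.5
grip_force: 70.5
```

```bash
python3 -m creep '3 0 0 0.03 0; 3 0 0 0 0; 3 0 0 0 0; 3 0 0 0 0; 3 0 0 0 0'
python3 -m creep '3 0.008 -0.05 0 0; 3 0 0 0 0; 3 0 0 0 0; 3 0 0 0 0; 3 0 0 0 0'
python3 -m creep '3 0.008 -0.05 0 0; 3 0 0 0 0; 3 0 0 0 0; 3 0 0 0 0; 3 0 0 0 0'
```

```text
clock: 18.93
eef_pos: [588.3, 302.9, 115.7]
tool_rot: [180.0, -0.0, -170.4]
force: [0.4, 5.7, 2.9]
gripper_width: 34.9
grip_force: 70.2
clock: 19.35
eef_pos: [588.4, 302.7, 115.8]
tool_rot: [179.9, -0.0, -170.4]
force: [-0.1, 7.0, 3.1]
gripper_width: 34.8
grip_force: 70.2
clock: 19.77
eef_pos: [588.3, 302.5, 115.8]
tool_rot: [179.9, -0.0, -170.4]
force: [-0.9, 11.2, 2.6]
gripper_width: 34.3
grip_force: 70.3
```

```bash
python3 -m creep '3 -0.008 0.05 0 0; 3 0 0 0 0; 3 0 0 0 0; 3 0 0 0 0; 3 0 0 0 0'
python3 -m creep '3 -0.033 0.02 0 0; 3 0 0 0 0; 3 0 0 0 0; 3 0 0 0 0; 3 0 0 0 0'
```

```text
clock: 20.18
eef_pos: [588.4, 302.6, 115.8]
tool_rot: [180.0, -0.0, -170.4]
force: [0.2, 6.6, 2.7]
gripper_width: 34.9
grip_force: 70.3
clock: 20.6
eef_pos: [588.2, 302.6, 115.8]
tool_rot: [180.0, -0.0, -170.4]
force: [2.0, 5.4, 1.8]
gripper_width: 35.2
grip_force: 70.3
```

```bash
python3 -m creep '3 -0.02 0.04 0 0; 3 0 0 0 0; 3 0 0 0 0; 3 0 0 0 0; 3 0 0 0 0'
python3 -m creep '3 -0.008 0.05 0 0; 3 0 0 0 0; 3 0 0 0 0; 3 0 0 0 0; 3 0 0 0 0'
```

```text
clock: 21.02
eef_pos: [588.2, 302.7, 115.8]
tool_rot: [180.0, -0.0, -170.5]
force: [4.0, 3.9, 2.0]
gripper_width: 34.9
grip_force: 70.4
clock: 21.43
eef_pos: [588.2, 302.9, 115.8]
tool_rot: [-180.0, -0.0, -170.5]
force: [4.5, -1.7, 1.0]
gripper_width: 34.4
grip_force: 70.4
```

```bash
python3 -m creep '3 0.025 -0.012 0 0; 3 0 0 0 0; 3 0 0 0 0; 3 0 0 0 0; 3 0 0 0 0' 25
python3 -m creep '3 0 0 0 0; 3 0 0 0 0; 3 0 0 0 0; 3 0 0 0 0; 3 0 0 0 0' 20
```

```text
clock: 21.85
eef_pos: [588.3, 302.9, 115.8]
tool_rot: [-180.0, -0.0, -170.5]
force: [1.6, -3.7, 1.4]
gripper_width: 34.6
grip_force: 70.4
clock: 22.27
eef_pos: [588.3, 303.0, 115.8]
tool_rot: [-180.0, -0.0, -170.5]
force: [0.6, -3.4, 3.1]
gripper_width: 34.5
grip_force: 70.4
```

```bash
python3 -m creep '3 0.005 -0.03 -0.02 0; 3 0 0 0 0; 3 0 0 0 0; 3 0 0 0 0; 3 0 0 0 0' 20
python3 -m creep '3.6 0 0 0 0; 3.6 0 0 0 0; 3.8 0 0 0 0; 3.8 0 0 0 0; 4.0 0 0 0 0' 20
```

```text
clock: 22.68
eef_pos: [588.4, 302.9, 115.8]
tool_rot: [180.0, -0.0, -170.4]
force: [-2.3, -0.6, 5.6]
gripper_width: 34.3
grip_force: 70.5
clock: 23.1
eef_pos: [588.4, 302.7, 115.5]
tool_rot: [-180.0, -0.0, -170.5]
force: [0.2, -0.7, -0.1]
gripper_width: 39.9
grip_force: 0.0
```

```bash
python3 -m creep '5 0 0 0 0; 5.5 0 0 0 0; 5.8 0 0 0 0; 5.8 0 0 0.5 0; 5.8 0 0 1 0'
python3 -m creep '5.8 0 0 2 0; 5.8 0 0 2 0; 5.8 0 0 2 0; 5.8 0 0 1.5 0; 5.8 0 0 0 0'
python3 - <<'E'
from h import *
b=camera('scene')
B=cv2.resize(b['frame'][205:300,222:312],None,fx=6,fy=6,interpolation=cv2.INTER_CUBIC)
cv2.imwrite('pics/s5.png',B[:,:,::-1])
E
```

```text
clock: 23.52
eef_pos: [588.0, 302.6, 130.1]
tool_rot: [-180.0, -0.1, -170.5]
force: [0.7, 0.1, -0.5]
gripper_width: 58.0
grip_force: 0.0
clock: 23.93
eef_pos: [589.3, 303.1, 210.5]
tool_rot: [179.9, 0.3, -170.4]
force: [0.9, 0.3, 1.4]
gripper_width: 57.9
grip_force: 0.0
```

View pics/s5.png

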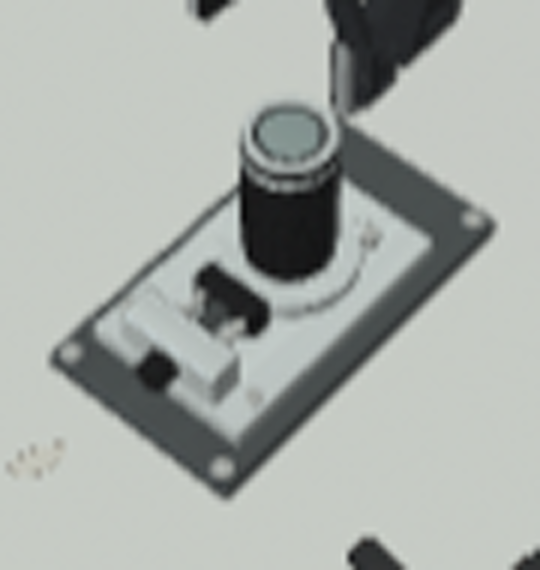

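The crop shows the cell upright, barrel near (290,210), with its flange between the jaw at (232,298) and a stud at (370,235). Next I'll straddle the glass with the fingertips and press gently on the rim.

```bash
python3 -m creep '3 0 0 0 0; 3 0 0 0 0; 3 0 0 0 0; 3 0 0 -0.5 0; 3 0 0 -1 0'
python3 -m creep '3 0 0 -1 0; 3 0 0 -0.5 0; 3 0 0 -0.3 0; 3 0 0 -0.2 0; 3 0 0 0 0'
python3 -m creep '3 0 0 -0.1 0; 3 0 0 0 0; 3 0 0 0 0; 3 0 0 0 0; 3 0 0 0 0'
```

```text
clock: 24.4
eef_pos: [588.7, 302.8, 190.7]
tool_rot: [180.0, 0.1, -170.5]
force: [1.1, 0.4, -0.0]
gripper_width: 29.9
grip_force: 0.0
clock: 24.82
eef_pos: [588.4, 302.7, 170.2]
tool_rot: [-180.0, -0.0, -170.5]
force: [0.4, -0.4, 0.5]
gripper_width: 29.9
grip_force: 0.0
clock: 25.23
eef_pos: [588.5, 302.8, 169.9]
tool_rot: [-180.0, 0.0, -170.5]
force: [-0.2, -0.7, -0.7]
gripper_width: 30.0
grip_force: 0.0
```

```bash
python3 -m creep '3 0 0 -0.07 0; 3 0 0 -0.07 0; 3 0 0 0 0; 3 0 0 0 0; 3 0 0 0 0'
python3 -m creep '3 0 0 -0.05 0; 3 0 0 0 0; 3 0 0 0 0; 3 0 0 0 0; 3 0 0 0 0'
python3 -m creep '3 0 0 -0.05 0; 3 0 0 0 0; 3 0 0 0 0; 3 0 0 0 0; 3 0 0 0 0'
```

```text
clock: 25.65
eef_pos: [588.4, 302.7, 168.2]
tool_rot: [-180.0, -0.0, -170.5]
force: [0.2, 0.0, -0.8]
gripper_width: 30.1
grip_force: 0.0
clock: 26.07
eef_pos: [588.5, 302.7, 168.1]
tool_rot: [-180.0, 0.0, -170.5]
force: [-2.1, -1.1, 5.0]
gripper_width: 30.3
grip_force: 2.8
clock: 26.48
eef_pos: [588.6, 302.8, 168.1]
tool_rot: [180.0, 0.1, -170.5]
force: [-1.9, -1.4, 9.0]
gripper_width: 30.1
grip_force: 4.7
```

```bash
python3 -m creep '3 0 0 -0.035 0; 3 0 0 0 0; 3 0 0 0 0; 3 0 0 0 0; 3 0 0 0 0'
python3 -m creep '3 0 0 0 0; 3 0 0 0 0; 3 0 0 0 0; 3 0 0 0 0; 3 0 0 0 0'
```

```text
clock: 26.9
eef_pos: [588.7, 302.9, 168.0]
tool_rot: [180.0, 0.1, -170.5]
force: [-2.1, -0.6, 12.0]
gripper_width: 30.1
grip_force: 6.1
clock: 27.32
eef_pos: [588.7, 302.8, 168.0]
tool_rot: [180.0, 0.1, -170.4]
force: [-2.7, -1.7, 13.6]
gripper_width: 30.0
grip_force: 6.1
```

```bash
python3 -m creep '3 0 0 0.1 0; 3 0 0 0.2 0; 3 0 0 0.7 0; 3 0 0 1 0; 3 0 0 2 0'
python3 -m creep '3 0 0 3 0; 3 -1 0 3 0; 3 -2 0 2 0; 3 -2 0 1 0; 3 -2 0 0 0'
python3 -m creep '3 -2 0 0 0; 3 -2 0 0 0; 3 -1 0 0 0; 3 0 0 0 0; 3 0 0 0 0'
python3 - <<'E'
from h import *
b=camera('scene');a=camera('top')
B=cv2.resize(b['frame'][205:300,222:312],None,fx=5,fy=5,interpolation=cv2.INTER_CUBIC)
A=cv2.resize(a['frame'][140:235,230:295],None,fx=5,fy=5,interpolation=cv2.INTER_CUBIC)
cv2.imwrite('pics/s6.png',np.hstack([A,B])[:,:,::-1])
E
```

```text
clock: 27.73
eef_pos: [587.9, 302.5, 206.0]
tool_rot: [-180.0, -0.2, -170.5]
force: [0.2, 0.1, -1.0]
gripper_width: 30.2
grip_force: 0.0
clock: 28.15
eef_pos: [518.1, 302.8, 300.7]
tool_rot: [179.9, 0.3, -170.5]
force: [0.1, 0.4, 0.1]
gripper_width: 30.2
grip_force: 0.0
clock: 28.57
eef_pos: [468.7, 302.8, 297.7]
tool_rot: [180.0, 0.1, -170.4]
force: [0.1, -1.0, 0.1]
gripper_width: 29.5
grip_force: 0.0
```

View pics/s6.png

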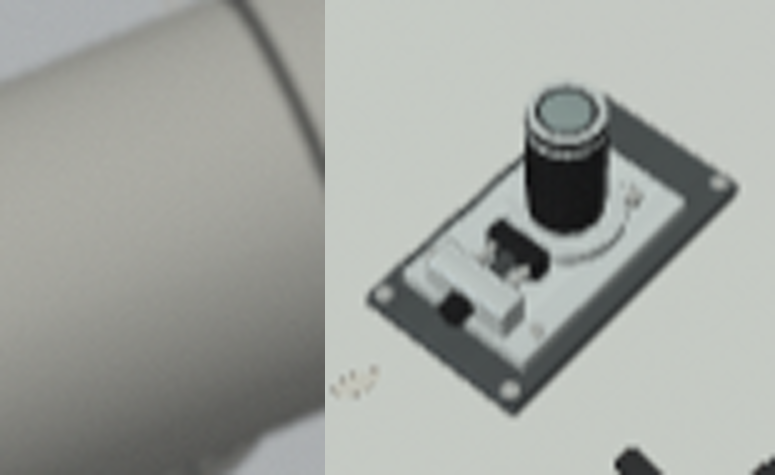

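The cell stands upright at (567,165), flange held between the jaw at (517,250) and the stud at (634,195), with the arm clear. Handing in.

```bash
python3 -c "
from station import *
print(finish_job())"
```

```text
the job is handed in; nothing more can be done
None
```

The lens cell is seated in the mount and the job is handed in; no verdict came back. It felt firm against both studs before release, and I pressed its rim flat at about 13.6 N, but I did not re-check stud contact after letting go.

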